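# Seat a bush with the ratchet arbor press

## Task

The ram of the blue bench press is held up by its ratchet pawl: with your fingertips press the pawl's red thumb tail down until the pawl tips over clear of the toothed wheel and stays there, then push the hand lever down until the ram has pressed the brass bush fully home, its flange seated on the housing. Press and push only, take nothing between the fingers, and leave the other things on the bench where they are. Finish with the pawl still free and the lever left down.

Things in the scene. Friction and masses are not known exactly. Their poses are not given: they have to be found in the camera images.
- press: half-ton arbor press, blue casting bolted to the bench, foot 195 x 105 mm, head 241 mm high, ram up to 300 mm; origin on the bench under the pinion (lever) axis; its x axis points to the back of the press, so its front (where lever and pawl tail point) is -x; z is up; the lever is on its +y side (60 mm), ratchet wheel and pawl on its -y side (-60 mm)
- lever (a joint): hand lever, rad: 0 = raised, 48 degrees above level towards the press's front; grows as it goes down (0.84 = level). Starts at 0 to 0.2, stays where left (3 to 4 N at the grip moves it). Pawl in: idle play up to 0.4 rad, then a tooth stops it. Pawl free: the ram meets the bush at 0.72 to 0.95, then about 10 N at the grip; it stops solid at 1.31 to 1.38 with the bush home
- lever_grip (a point): in the black rubber grip of the hand lever, on its centre line, 155 mm from the turning axis; the grip is a round sleeve 26 mm in diameter and 93 mm long, lying along the lever (this point is 43 mm from its inner, 50 mm from its outer end); moves with the lever: z points outwards along it, y along the turning axis, x square to it on the upper side
- lever_pivot (a point): fixed point on the lever's turning axis (level, along the press's y), 185 mm above the bench, in the plane in which the lever swings
- pawl (a joint): throw-over pawl, rad: 0 to 0.19 = its nose lies on the toothed wheel; grows as the red tail is pressed down; past 0.43 the ball weight tips it over by itself on to its stop at 0.85, where it stays free; let go earlier it falls back in. Light: under 1 N at the tail (a few N if the lever has been pushed hard against it)
- pawl_tail (a point): middle of the upper face of the pawl's red thumb tail, a plate 30 mm long (towards the press's front), 24 mm wide, 5 mm thick, 62 mm from the pawl pin; at pawl angle 0 it is in front of the pin and 17 degrees above its level, at the stop 31 degrees below; moves with the pawl
- pawl_pin (a point): fixed point on the pawl's turning axis (level, along the press's y), 227 mm above the bench; a dark ball weight of 26 mm diameter stands 33 mm above this pin, leaning to the back of the press and, once thrown, to the front
- bush (a joint): how far the bush has been pressed in, in m: starts between 0 and 0.003, 0.008 = fully home with the flange seated on the aluminium housing
- bush_top (a point): centre of the upper face of the brass bush under the ram (flange 28 mm in diameter, 4 mm thick, body 19 mm); 100 mm above the bench at bush 0, 92 mm when home
- spare_bush_a: a loose brass flanged bush standing on its flange, 28 mm in diameter, 26 mm high, origin under its centre; bystander
- spare_bush_b: a second loose bush like it; bystander
- caliper: a sliding caliper lying flat, about 235 x 60 x 8 mm, origin under it near the middle; bystander
- vee_block: a dark steel V-block 48 x 70 x 46 mm, origin under its centre; bystander
- try_square: an engineer's square lying flat, stock 100 mm, blade 150 mm, 18 mm high, origin under the middle of the stock; bystander
- packing_block: a wooden packing block 150 x 58 x 52 mm with one end clad in copper, origin under its centre; bystander
- mallet: a mallet lying flat, origin under it; bystander

How it is judged (in metres and radians):
On the way, in this order (a step that is already met when the one before it is completed fails the run):
1. the pawl is thrown free of the toothed wheel while the bush is not yet home (value of joint pawl above 0.7 rad and value of joint lever below 0.65 rad), for 0.2 s.
2. with the pawl free, the lever is pushed down and the bush is home (value of joint pawl above 0.7 rad and value of joint lever above 1.2 rad and value of joint bush above 0.0072 m), for 0.1 s.
At the end, for the whole second after the job is handed in: The pawl rests free (pawl angle above 0.7), the bush is home (pressed in more than 7.2 of its 8 mm), and the lever is down (above 1.2 rad), left at rest (all of step 2 and velocity of joint lever between -0.05 and 0.05 rad/s); the robot touches nothing.
It fails at once if the lever is forced past the teeth while the pawl is still in them (value of joint lever above 0.75 rad and value of joint pawl below 0.4 rad).
It fails at once if a bystander is moved more than 30 mm, lifted or carried off (distance of any of spare_bush_a, spare_bush_b, caliper, vee_block, try_square, packing_block, mallet from where it was at the start of the episode above 0.03 m).
It fails at once if the lever's grip or the pawl's tail is taken between the fingers instead of being pushed ((x of the grasp point in the frame of lever_grip between -0.017 and 0.017 m and y of the grasp point in the frame of lever_grip between -0.01 and 0.01 m and z of the grasp point in the frame of lever_grip between -0.05 and 0.055 m) or distance between the grasp point and pawl_tail below 0.009 m).
It also fails if it takes over 51 s, if anything falls off the work surface, if the arm or the gripper's body presses on something with over 40 N, if the wrist force passes 120 N, or if a joint passes its speed limit or range.

## Robot

A 6-joint arm with a two-finger parallel gripper is mounted at the origin on the work surface. World frame = base frame: x ahead of the robot, y to its left, z up, the work surface at z = 0. Lengths are in mm, angles in rad, forces in N, time in s.
With the tool pointing down it reaches from about 350 to 975 mm from the base axis. Payload 7.1 kg.
Tool frame: the origin (TCP) lies at the very end of the fingers, on their centre line; the grasp point (between the pads) lies 19 mm behind it; y points along the fingers, x is the direction in which the jaws open and shut, and the axes are right-handed (so a half turn about y gives the same grasp; the last joint's range is limited). The gripper opens to 88 mm and grips with 3 to 60 N. Pads are 20 mm wide; open, the fingers measure 115 mm over their backs; the gripper's body (75 mm by 178 mm) begins 61 mm behind the grasp point.
Start: joints at [1.326, 0.423, 1.63, -0, 1.089, -0.019], TCP at [139.898, 609.125, 222.675] pointing down, gripper open.
Joint ranges: [-3, 3], [-0.9, 2.11], [0.09, 2.58], [-1.31, 4.45], [0.11, 2.69], [-2.54, 2.54]. Speed limits (rad/s): [2.39, 2.39, 3.01, 3.14, 3.14, 3.14].

## Interface

Orientations are given as a rotation vector (axis times angle).
In Python, from workcell import ctrl gives the robot as it stands. The module is installed in compiled form; this text tells all that it offers.
- The arm moves only by the tool jog_arm, never from a script. Its argument "steps" is a list of rows, each an object with "turn": the turn, a rotation vector about the world's x, y, z scaled (see below), a list of three; "dp": the shift along the world's x, y, z scaled (see below), a list of three; "claw": the opening, from 0 (shut) to 1 (fully open). In form: [{"turn": [wx, wy, wz], "dp": [x, y, z], "claw": claw}, ...]. A call has 1 to 12 rows; each row is the pose to reach, as a shift and turn from the pose measured when the call began, turning the shorter way round; what a row does not reach only later rows make up. The controller multiplies each number of a shift by 80 mm and each number of a turn by pi rad. A row lasts 1/12 s, in which the tool goes at most 41.7 mm and 7.16 degrees, less where a joint would pass 70% of its speed; a pose out of reach is approached as far as the arm can. A call with a number of a shift or a turn outside -1 to 1 is refused whole. A call with a gripper value outside its range is refused whole. The fingers move at their own pace and stop on an object; the grip force is fixed at half the most. Time passes only in rows, so rows that repeat a pose let the fingers close. It gives the time, the measured TCP pose, the force and the opening at its end, in the units of the state.
- ctrl.get_obs(): the state, without advancing time (a new reading comes with each control period).
- ctrl.get_image(name): name is "scene" or "top" or "wrist"; returns a dict with "img" (400x640x3 uint8, red, green, blue), "range_z" (400x640 float32, mm along the optical axis (not along the pixel's ray), 0 where there is no reading), "fovy" (degrees; the focal length in pixels is half the picture's height over the tangent of half this angle, whatever the lens; pixels are square), "cx", "cy" (the principal point, pixels), "camera_from_world" (4x4, takes a point from world to camera coordinates); the wrist camera has in their place "hand_eye" (4x4, takes a point from camera to tool coordinates, whose origin is the TCP and whose axes are the tool frame's). Camera axes: x right, y down, z forward; pixel columns grow to the right and rows downward; lengths in mm; the calibration is good to about 2 mm. A picture is of the moment at which its call begins: read the wrist's pose just before it.
- ctrl.close_job(): hands the job in, once; it reports no verdict.
The state is a dict: "t": time; "qpos": joint angles; "qvel": joint speeds; "joint_torque": joint torques, N m; "ee_pos": TCP position; "orientation": TCP orientation; "ft_force": force on the tool from outside, world axes, zero at the start; "moment": the same for the moment, N m; "width": finger opening in mm.
Only numpy, scipy, OpenCV 4.12 (cv2) and the standard library are available. Lean on these libraries where they do the work, as an engineer would, in place of code of your own. Each camera call takes 0.05 s, during which the arm holds its last target.

## Working session

There is one attempt and no reset: what is moved stays moved. The work goes in short steps, Python scripts to look and compute and a tool call to move; the robot and the scene stay as the last step left them, time stands still between calls to the robot, and variables do not carry over. Pictures are saved under pics/ and viewed, and the job is handed in when it is done.

Besides the shell and the picture viewer there is one more tool, called after "Call:" as a command line: name --argument value ..., lists and objects as JSON in quotes. jog_arm: Moves the arm, as the interface text tells. Its arguments: {"type":"object","properties":{"steps":{"type":"array","items":{"type":"object","properties":{"turn":{"type":"array","items":{"type":"number"}},"dp":{"type":"array","items":{"type":"number"}},"claw":{"type":"number"}}}}},"required":["steps"]}

```bash
mkdir -p pics
cat > h.py <<'E'
import numpy as np,cv2
from workcell import ctrl
def cam(n):
    d=ctrl.get_image(n); d['f']=d['img'].shape[0]/2/np.tan(np.radians(d['fovy']/2)); return d
def save(d,fn,box=None,s=1):
    im=d['img'][:,:,::-1]
    if box: im=im[box[1]:box[3],box[0]:box[2]]
    cv2.imwrite('pics/'+fn,cv2.resize(im,None,fx=s,fy=s,interpolation=cv2.INTER_CUBIC))
def ray(d,u,v):
    M=np.linalg.inv(d['camera_from_world']); r=np.array([(u-d['cx'])/d['f'],(v-d['cy'])/d['f'],1.])
    return M[:3,3],M[:3,:3]@r
def pt(d,u,v,z=None):
    o,r=ray(d,u,v); return o+r*(d['range_z'][int(v),int(u)] if z is None else z)
def cloud(d):
    vv,uu=np.mgrid[0:400,0:640]; z=d['range_z']
    P=np.stack([(uu-d['cx'])/d['f']*z,(vv-d['cy'])/d['f']*z,z],-1)
    M=np.linalg.inv(d['camera_from_world']); return P@M[:3,:3].T+M[:3,3]
E
python3 - <<'E'
from h import *
o=ctrl.get_obs(); print(o)
import pickle
for n in('scene','top','wrist'):
    d=cam(n); save(d,n+'0.png'); pickle.dump(d,open(n+'0.pkl','wb')); print(n,d['f'],d.get('camera_from_world'),(d['range_z']>0).mean())
E
```

```text
{'t': 0.0, 'qpos': array([ 1.32601334e+00,  4.23855316e-01,  1.63068778e+00, -6.55389932e-06,
        1.08860502e+00, -1.90002972e-02]), 'qvel': array([-1.54132937e-03,  3.89173638e-04,  9.74835599e-06,  8.97454642e-04,
       -2.68451298e-04,  6.47793226e-05]), 'joint_torque': array([ 1.86394165e-03, -5.44607985e+01, -2.73677373e+01,  6.44506468e-02,
        2.25281983e-02, -9.04075227e-05]), 'ee_pos': array([139.75913249, 608.59777162, 221.89353625]), 'orientation': array([-1.30855016, -1.04039555,  1.04245422]), 'ft_force': array([ 1.01450463,  0.15078226, -0.06041055]), 'moment': array([-0.05802614, -0.05640929, -0.01048803]), 'width': 87.79742162526433}
scene 382.0279090137621 [[-6.79831181e-02  9.97659697e-01  7.30922658e-03  1.38083640e+01]
 [ 6.44765543e-01  4.95243647e-02 -7.62774365e-01 -2.14561768e+02]
 [-7.61351227e-01 -4.71430423e-02 -6.46623417e-01  1.68889083e+03]
 [ 0.00000000e+00  0.00000000e+00  0.00000000e+00  1.00000000e+00]] 0.99585546875
top 411.64783683665036 [[ 1.28908646e-02 -9.99848363e-01  1.17080046e-02  2.55732507e+01]
 [-9.87911574e-01 -1.45441908e-02 -1.54334663e-01  6.15992800e+02]
 [ 1.54481544e-01 -9.57696602e-03 -9.87949257e-01  1.34539389e+03]
 [ 0.00000000e+00  0.00000000e+00  0.00000000e+00  1.00000000e+00]] 0.9959609375
wrist 283.67551601842325 None 0.98135546875
```

View pics/scene0.png

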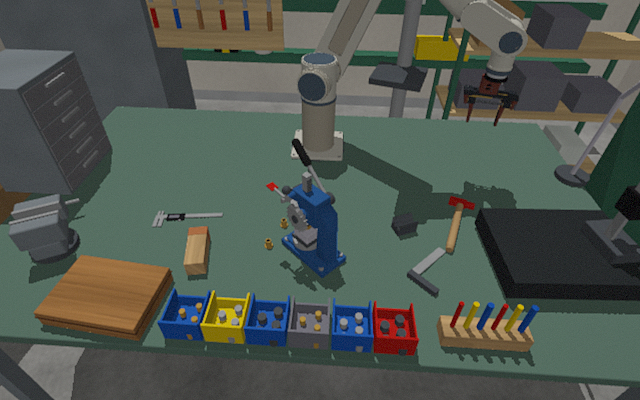

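View pics/top0.png

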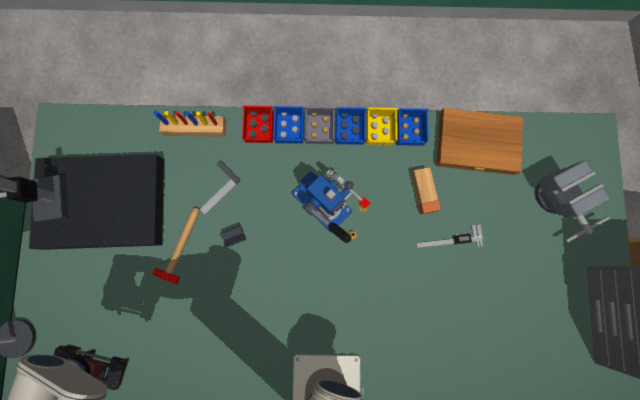

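View pics/wrist0.png

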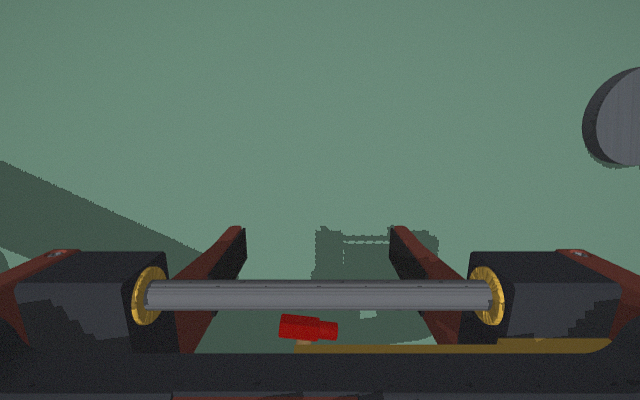

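Run:
```python
from h import *
import pickle
T=pickle.load(open('top0.pkl','rb'));S=pickle.load(open('scene0.pkl','rb'))
save(T,'top_c.png',(280,150,390,250),7);save(S,'sc_c.png',(255,130,355,280),4)
for n,d in(('top',T),('scene',S)):
    P=cloud(d);im=d['img'].astype(int);r,g,b=im[...,0],im[...,1],im[...,2]
    box=np.zeros(r.shape,bool); (box.__setitem__((slice(150,250),slice(280,390)),True) if n=='top' else box.__setitem__((slice(130,280),slice(250,355)),True))
    for nm,m in(('red',(r>150)&(g<70)&(b<70)),('black',(im.max(-1)<45)&(P[...,2]>150)),('blue',(b>r+50)&(P[...,2]>200)),('high',P[...,2]>150)):
        m=m&box; vv,uu=np.nonzero(m); 
        if len(vv): print(n,nm,len(vv),'uv',uu.mean().round(1),vv.mean().round(1),uu.min(),uu.max(),vv.min(),vv.max(),'P',np.median(P[m],0).round(1),P[m].min(0).round(),P[m].max(0).round())
```

```text
top red 72 uv 364.4 202.4 359 370 197 207 P [582.7 -98.6 235.5] [ 400. -115.   27.] [ 606.   47. 1424.]
top black 196 uv 339.0 231.9 329 350 213 241 P [489.4 -19.8 308.6] [464. -49. 208.] [554.   6. 332.]
top blue 850 uv 323.2 191.8 302 349 172 228 P [613.9  26.2 238.8] [400. -53. 200.] [ 678.   86. 1424.]
top high 2077 uv 329.2 198.6 281 387 150 244 P [596.5   6.2 237.5] [ 400. -115.  151.] [ 691.   94. 1424.]
scene red 43 uv 271.5 185.6 267 276 182 189 P [580.8 -98.3 235.6] [ 567. -112.  232.] [595. -85. 238.]
scene black 248 uv 300.7 160.0 282 334 139 222 P [503.4 -22.9 293.1] [471. -60. 176.] [1425.   83.  928.]
scene blue 913 uv 313.8 202.6 288 336 184 264 P [637.4  29.6 234.1] [565. -46. 200.] [1425.   90.  928.]
scene high 2759 uv 308.4 199.6 251 351 134 278 P [638.4   9.6 228.4] [ 467. -112.  150.] [1425.   95.  928.]
```

View pics/top_c.png

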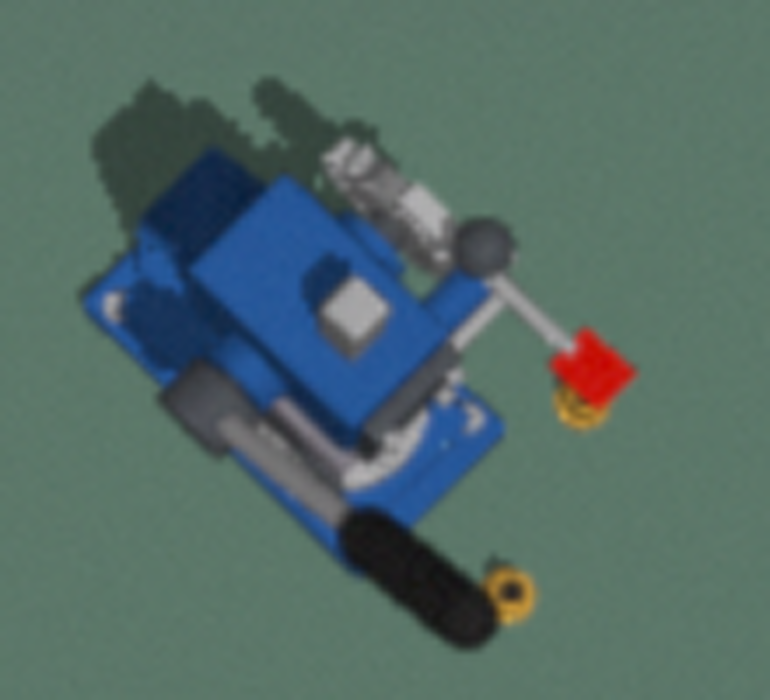

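View pics/sc_c.png

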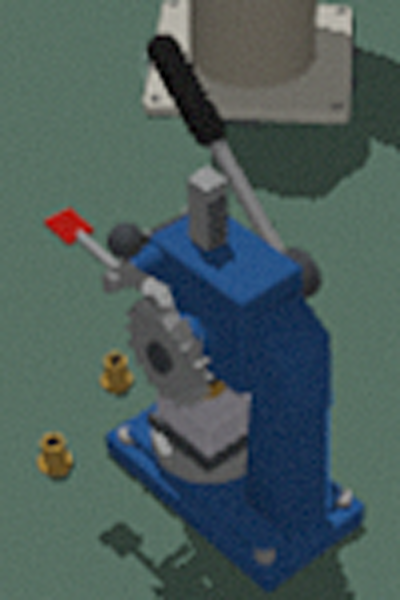

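Run:
```python
from h import *
import pickle
T=pickle.load(open('top0.pkl','rb'));S=pickle.load(open('scene0.pkl','rb'))
A=[]
for n,d in(('top',T),('scene',S)):
    P=cloud(d);im=d['img'].astype(int);r,g,b=im[...,0],im[...,1],im[...,2]
    near=(abs(P[...,0]-580)<160)&(abs(P[...,1])<140)
    m=near&(b>r+50)&(abs(P[...,2]-241)<5)
    print(n,'head',cv2.minAreaRect(P[m][:,:2].astype(np.float32)))
    m=near&(r>130)&(g<80)&(b<80)&(P[...,2]>200)
    print('tail',m.sum(),P[m].mean(0).round(1),cv2.minAreaRect(P[m][:,:2].astype(np.float32)))
    q=P[m]; c=np.linalg.lstsq(np.c_[q[:,:2],np.ones(len(q))],q[:,2],rcond=None)[0]; print('tail slope',c)
    m=near&(im.max(-1)<60)&(P[...,2]>200)&(P[...,0]<575)&(np.abs(P[...,1]+22)<40)
    q=P[m]; c=q.mean(0); w=np.linalg.svd(q-c,full_matrices=0)[2][0]; t=(q-c)@w
    print('grip',m.sum(),c.round(1),w.round(3),t.min(),t.max(),'heading',np.degrees(np.arctan2(w[1],w[0])),'elev',np.degrees(np.arcsin(w[2])),'ends',(c+w*t.min()).round(),(c+w*t.max()).round())
    m=near&(abs(P[...,2]-13)<14)&(r>g+30)&(g>b+30)
    q=P[m][:,:2].astype(np.float32); print('bushes',[ (k.round(), ) for k in cv2.kmeans(q,2,None,(3,50,.1),5,0)[2]])
```

```text
top head ((616.9638061523438, 11.405593872070312), (98.84056091308594, 77.95317840576172), 47.11701583862305)
tail 72 [583.  -98.3 235. ] ((582.8998413085938, -97.12023162841797), (26.917253494262695, 23.791759490966797), 45.53651809692383)
tail slope [-1.08448758e-01 -7.42294902e-02  2.90901264e+02]
grip 214 [490.4 -20.  304.8] [-0.55  -0.484  0.681] -107.88640295325563 37.6727128613456 heading -138.65353554558575 elev 42.90670544781727 ends [550.  32. 231.] [470. -38. 330.]
bushes [(array([504., -85.], dtype=float32),), (array([ 598., -118.], dtype=float32),)]
scene head ((612.5572509765625, 16.540199279785156), (107.35671997070312, 75.41287231445312), 62.33651351928711)
tail 51 [582.7 -98.5 235.4] ((582.6231689453125, -97.92111206054688), (25.71253204345703, 24.130779266357422), 47.64479064941406)
tail slope [-7.01523988e-02 -1.06166955e-01  2.65833224e+02]
grip 228 [498.5 -19.9 298.1] [ 0.498  0.543 -0.676] -45.27549648295648 43.02737414661696 heading 47.438189485324365 elev -42.55215130205798 ends [476. -44. 329.] [520.   3. 269.]
bushes [(array([ 605., -124.], dtype=float32),), (array([507., -93.], dtype=float32),)]
```

Run:
```python
from h import *
from scipy.spatial.transform import Rotation as R
o=ctrl.get_obs(); r=R.from_rotvec(o['orientation']); M=r.as_matrix(); print(M.round(3),'jaw heading',np.degrees(np.arctan2(M[1,0],M[0,0])))
```

```text
[[ 0.224 -0.    -0.975]
 [ 0.975 -0.001  0.224]
 [-0.001 -1.     0.   ]] jaw heading 77.06144142016998
```

Call:
jog_arm --steps '[{"turn": [0,0,-0.04],"dp": [0.2,-0.35,0.35],"claw": 0},{"turn": [0,0,-0.08],"dp": [0.4,-0.7,0.7],"claw": 0},{"turn": [0,0,-0.115],"dp": [0.6,-1,1],"claw": 0},{"turn": [0,0,-0.115],"dp": [0.6,-1,1],"claw": 0}]'

```text
t: 0.48
ee_pos: [190.4, 527.4, 306.8]
orientation: [-1.431, -0.764, 0.758]
ft_force: [0.2, 0.3, -0.3]
width: 64.8
```

Call:
jog_arm --steps '[{"turn": [0,0,-0.03],"dp": [0.2,-0.35,0.35],"claw": 0},{"turn": [0,0,-0.057],"dp": [0.4,-0.7,0.7],"claw": 0},{"turn": [0,0,-0.057],"dp": [0.6,-1,1],"claw": 0},{"turn": [0,0,-0.057],"dp": [0.6,-1,1],"claw": 0}]'

```text
t: 0.82
ee_pos: [240.8, 446.1, 391.3]
orientation: [-1.475, -0.629, 0.614]
ft_force: [0.7, 0.3, 0.3]
width: 38.0
```

Call:
jog_arm --steps '[{"turn": [0,0,0],"dp": [0.2,-0.35,0.35],"claw": 0},{"turn": [0,0,0],"dp": [0.4,-0.7,0.5],"claw": 0},{"turn": [0,0,0],"dp": [0.6,-1,0.6],"claw": 0},{"turn": [0,0,0],"dp": [0.6,-1,0.6],"claw": 0}]'

```text
t: 1.15
ee_pos: [290.8, 364.1, 440.9]
orientation: [-1.475, -0.631, 0.61]
ft_force: [0.0, 0.6, 0.2]
width: 11.1
```

Call:
jog_arm --steps '[{"turn": [0,0,0],"dp": [0.2,-0.35,0],"claw": 0},{"turn": [0,0,0],"dp": [0.4,-0.7,0],"claw": 0},{"turn": [0,0,0],"dp": [0.6,-1,0],"claw": 0}]'

```text
t: 1.4
ee_pos: [338.6, 283.6, 439.8]
orientation: [-1.475, -0.631, 0.613]
ft_force: [0.5, -0.1, -0.4]
width: 0.3
```

Call:
jog_arm --steps '[{"turn": [0,0,0],"dp": [0.2,-0.35,0],"claw": 0},{"turn": [0,0,0],"dp": [0.4,-0.7,0],"claw": 0},{"turn": [0,0,0],"dp": [0.6,-1,0],"claw": 0}]'

```text
t: 1.65
ee_pos: [386.8, 202.8, 438.6]
orientation: [-1.474, -0.631, 0.615]
ft_force: [0.3, -0.7, -0.3]
width: 0.9
```

Call:
jog_arm --steps '[{"turn": [0,0,0],"dp": [0.2,-0.35,0],"claw": 0},{"turn": [0,0,0],"dp": [0.4,-0.7,0],"claw": 0},{"turn": [0,0,0],"dp": [0.6,-1,0],"claw": 0}]'

```text
t: 1.9
ee_pos: [435.3, 121.9, 437.4]
orientation: [-1.473, -0.631, 0.617]
ft_force: [0.1, 0.8, -0.1]
width: 0.5
```

Call:
jog_arm --steps '[{"turn": [0,0,0],"dp": [0.2,-0.35,0],"claw": 0},{"turn": [0,0,0],"dp": [0.4,-0.7,0],"claw": 0},{"turn": [0,0,0],"dp": [0.6,-1,0],"claw": 0}]'

```text
t: 2.15
ee_pos: [483.9, 41.0, 436.0]
orientation: [-1.472, -0.63, 0.618]
ft_force: [0.1, 0.3, -0.4]
width: 0.6
```

Call:
jog_arm --steps '[{"turn": [0,0,0],"dp": [0.2,-0.35,0],"claw": 0},{"turn": [0,0,0],"dp": [0.4,-0.7,0],"claw": 0},{"turn": [0,0,0],"dp": [0.6,-1,0],"claw": 0},{"turn": [0,0,0],"dp": [0.6,-1,0],"claw": 0}]'

```text
t: 2.48
ee_pos: [534.2, -41.5, 433.9]
orientation: [-1.473, -0.627, 0.618]
ft_force: [-0.9, 0.5, -0.2]
width: 0.4
```

Call:
jog_arm --steps '[{"turn": [0,0,0],"dp": [0.3,-0.37,0],"claw": 0},{"turn": [0,0,0],"dp": [0.57,-0.745,-0.4],"claw": 0},{"turn": [0,0,0],"dp": [0.57,-0.745,-0.8],"claw": 0},{"turn": [0,0,0],"dp": [0.57,-0.745,-0.8],"claw": 0}]'

```text
t: 2.82
ee_pos: [577.4, -100.7, 361.5]
orientation: [-1.465, -0.617, 0.625]
ft_force: [-1.7, 0.3, -0.8]
width: 0.6
```

Call:
jog_arm --steps '[{"turn": [0,0,0],"dp": [0,0,-0.4],"claw": 0},{"turn": [0,0,0],"dp": [0,0,-0.8],"claw": 0},{"turn": [0,0,0],"dp": [0,0,-1],"claw": 0},{"turn": [0,0,0],"dp": [0,0,-1],"claw": 0}]'

```text
t: 3.15
ee_pos: [575.0, -98.5, 278.1]
orientation: [-1.46, -0.613, 0.631]
ft_force: [0.1, -0.5, -0.4]
width: 0.2
```

Run:
```python
from h import *
o=ctrl.get_obs();print(o['ee_pos'],o['ft_force'],o['orientation'])
d=cam('scene'); save(d,'s1.png',(225,110,385,230),5); d=cam('wrist'); save(d,'w1.png')
```

```text
[574.96421984 -98.52445763 278.0749806 ] [ 0.06249669 -0.46334785 -0.37550874] [-1.46012848 -0.61302279  0.63097969]
```

View pics/s1.png

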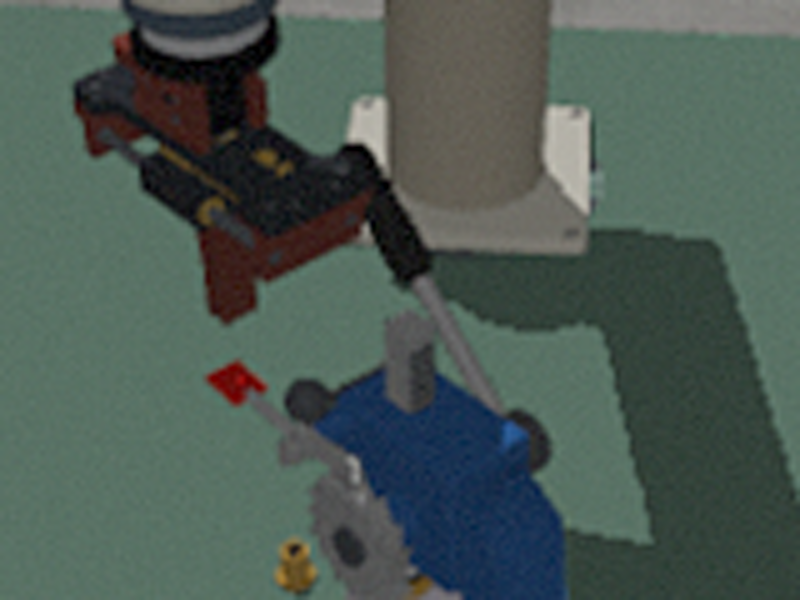

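View pics/w1.png

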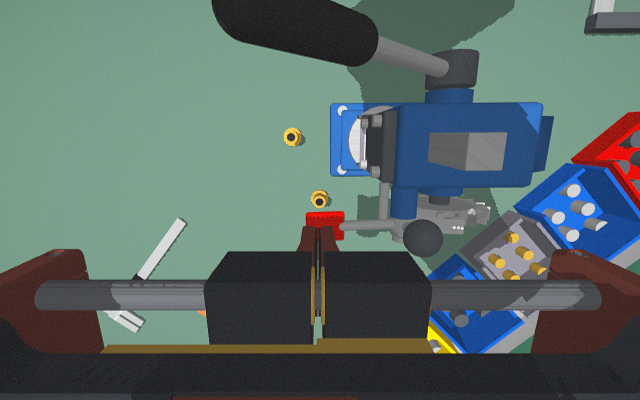

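Run:
```python
from h import *
ex=np.array([.695,.719]);ey=np.array([-.719,.695])
d=cam('scene');P=cloud(d)
for u,v in[(297,152),(298,149),(292,155),(285,160),(270,168),(241,137),(250,150),(271,172),(296,140),(302,150)]:
    p=P[v,u]; print(u,v,p.round(),'press frame x',(p[:2]@ex-455).round(),'y',(p[:2]@ey+427.4).round())
d=cam('wrist')
o=ctrl.get_obs()
from scipy.spatial.transform import Rotation as R
M=R.from_rotvec(o['orientation']).as_matrix();H=d['hand_eye']
def W(u,v):
    z=d['range_z'][v,u];c=np.array([(u-d['cx'])/d['f']*z,(v-d['cy'])/d['f']*z,z]);t=H[:3,:3]@c+H[:3,3];return t,M@t+o['ee_pos']
for u,v in[(319,217),(310,217),(332,217),(340,235),(250,20),(370,30),(292,137),(320,200),(318,260),(250,340)]: t,p=W(u,v);print(u,v,t.round(),p.round(),(p[:2]@ex-455).round(),(p[:2]@ey+427.4).round())
```

```text
297 152 [610. -19. 375.] press frame x -45.0 y -25.0
298 149 [618. -16. 390.] press frame x -37.0 y -28.0
292 155 [625. -30. 375.] press frame x -42.0 y -43.0
285 160 [637. -47. 367.] press frame x -46.0 y -64.0
270 168 [589. -97. 304.] press frame x -116.0 y -64.0
241 137 [ -48. -352.   -3.] press frame x -741.0 y 217.0
250 150 [  61. -288.    1.] press frame x -620.0 y 184.0
271 172 [588. -96. 290.] press frame x -115.0 y -62.0
296 140 [477. -37. 327.] press frame x -150.0 y 59.0
302 150 [495. -18. 305.] press frame x -124.0 y 59.0
319 217 [ 2. 46.  3.] [578. -96. 238.] -122.0 -55.0
310 217 [-4. 46.  3.] [ 573. -101.  238.] -129.0 -55.0
332 217 [13. 47.  3.] [585. -89. 237.] -112.0 -55.0
340 235 [ 19.  48. -13.] [601. -95. 235.] -106.0 -71.0
250 20 [-24. -40. 109.] [483. -42. 325.] -149.0 51.0
370 30 [ 29.   2. 119.] [514.   3. 283.] -96.0 60.0
292 137 [-36. 257.  57.] [511. -83.  28.] -159.0 2.0
320 200 [  5. 257. -37.] [ 607. -120.   27.] -119.0 -92.0
318 260 [  2. -43.  10.] [572. -92. 327.] -123.0 -48.0
250 340 [ -15. -105.   20.] [554. -98. 389.] -140.0 -39.0
```

Call:
jog_arm --steps '[{"turn": [0,0,0],"dp": [0.08,-0.04,-0.15],"claw": 0},{"turn": [0,0,0],"dp": [0.08,-0.04,-0.3],"claw": 0},{"turn": [0,0,0],"dp": [0.08,-0.04,-0.42],"claw": 0},{"turn": [0,0,0],"dp": [0.08,-0.04,-0.42],"claw": 0}]'

```text
t: 3.68
ee_pos: [583.5, -103.0, 247.5]
orientation: [-1.464, -0.617, 0.627]
ft_force: [0.7, 0.3, -0.6]
width: 0.5
```

Call:
jog_arm --steps '[{"turn": [0,0,0],"dp": [0.03,-0.03,-0.05],"claw": 0},{"turn": [0,0,0],"dp": [0.03,-0.03,-0.1],"claw": 0},{"turn": [0,0,0],"dp": [0.03,-0.03,-0.15],"claw": 0},{"turn": [0,0,0],"dp": [0.03,-0.03,-0.2],"claw": 0},{"turn": [0,0,0],"dp": [0.03,-0.03,-0.25],"claw": 0},{"turn": [0,0,0],"dp": [0.03,-0.03,-0.3],"claw": 0},{"turn": [0,0,0],"dp": [0.03,-0.03,-0.35],"claw": 0},{"turn": [0,0,0],"dp": [0.03,-0.03,-0.4],"claw": 0},{"turn": [0,0,0],"dp": [0.03,-0.03,-0.45],"claw": 0},{"turn": [0,0,0],"dp": [0.03,-0.03,-0.45],"claw": 0}]'

```text
t: 4.52
ee_pos: [585.4, -105.3, 210.5]
orientation: [-1.463, -0.616, 0.627]
ft_force: [0.1, -0.0, -0.2]
width: 0.7
```

Run:
```python
from h import *
o=ctrl.get_obs();print(o['t'],o['ee_pos'],o['ft_force'])
d=cam('scene'); save(d,'s2.png',(225,110,385,230),5)
```

```text
4.5167 [ 585.38865447 -105.32241871  210.52097937] [ 0.06746736 -0.02475803 -0.22021509]
```

View pics/s2.png

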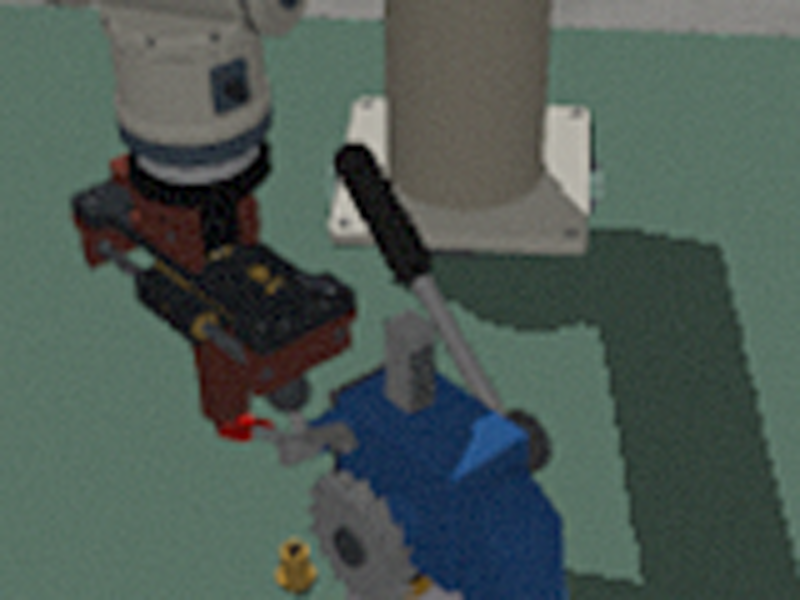

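Call:
jog_arm --steps '[{"turn": [0,0,0],"dp": [-0.03,-0.03,0.1],"claw": 0},{"turn": [0,0,0],"dp": [-0.04,-0.04,0.4],"claw": 0},{"turn": [0,0,0],"dp": [-0.04,-0.04,0.8],"claw": 0},{"turn": [0,0,0],"dp": [-0.04,-0.04,1],"claw": 0},{"turn": [0,0,0],"dp": [-0.04,-0.04,1],"claw": 0}]'

```text
t: 4.98
ee_pos: [584.6, -109.3, 296.2]
orientation: [-1.469, -0.622, 0.622]
ft_force: [1.1, 0.2, 0.5]
width: 0.5
```

Call:
jog_arm --steps '[{"turn": [0,0,0],"dp": [0,0,0.4],"claw": 0},{"turn": [0,0,0],"dp": [0,0,0.8],"claw": 0},{"turn": [0,0,0],"dp": [0,0,1],"claw": 0},{"turn": [0,0,0],"dp": [0,0,1],"claw": 0}]'

```text
t: 5.32
ee_pos: [586.1, -109.7, 380.4]
orientation: [-1.473, -0.627, 0.618]
ft_force: [-0.0, -0.5, -0.4]
width: 0.3
```

Run:
```python
from h import *
o=ctrl.get_obs();print(o['t'],o['ee_pos'],o['ft_force'])
d=cam('scene'); save(d,'s3.png',(225,110,385,230),5)
P=cloud(d);im=d['img'].astype(int);r,g,b=im[...,0],im[...,1],im[...,2]
m=(r>130)&(g<80)&(b<80)&(np.hypot(P[...,0]-590,P[...,1]+95)<40)&(P[...,2]>150)&(P[...,2]<250)
print('tail',m.sum(),np.median(P[m],0))
near=(abs(P[...,0]-500)<70)&(im.max(-1)<60)&(P[...,2]>200)&(P[...,2]<340)&(np.abs(P[...,1]+22)<30)
q=P[near];c=q.mean(0);w=np.linalg.svd(q-c,full_matrices=0)[2][0];print('grip',len(q),c.round(1),w.round(3))
```

```text
5.3167 [ 586.09076425 -109.67432145  380.3505316 ] [-0.00452827 -0.54018625 -0.3586575 ]
tail 13 [594.19580952 -92.48593261 193.52672701]
grip 231 [499.2 -20.2 297.9] [ 0.554  0.455 -0.697]
```

View pics/s3.png

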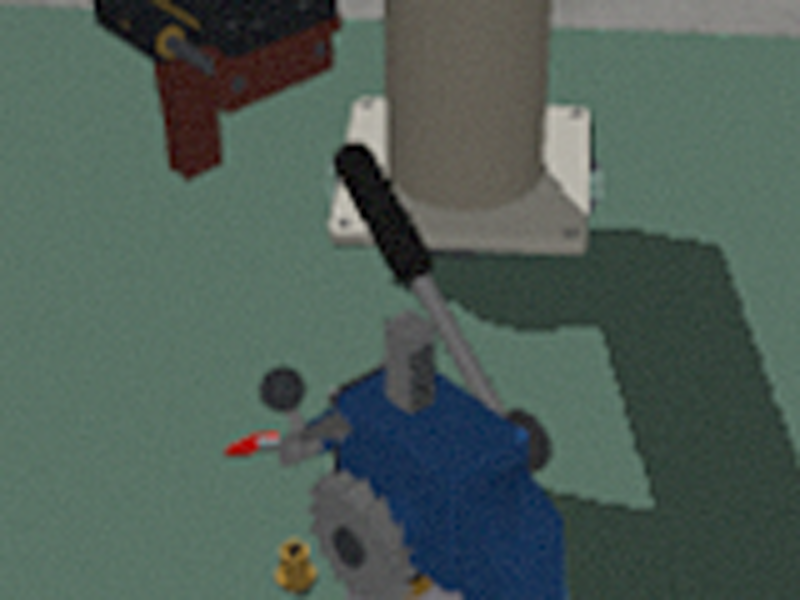

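Run:
```python
from h import *
import pickle
ex=np.array([.695,.719]);ey=np.array([-.719,.695])
T=pickle.load(open('top0.pkl','rb'));S=pickle.load(open('scene0.pkl','rb'))
for n,d in(('top',T),('scene',S)):
    P=cloud(d);Q=np.stack([P[...,:2]@ex,P[...,:2]@ey+427.4,P[...,2]],-1)
    m=(Q[...,1]>40)&(Q[...,1]<80)&(Q[...,2]>150)&(Q[...,0]>250)&(Q[...,0]<500)
    q=Q[m]
    for a in range(280,500,12):
        s=q[(q[:,0]>=a)&(q[:,0]<a+12)]
        if len(s): print(n,a+6,len(s),'y',s[:,1].min().round(),s[:,1].max().round(),'ztop',np.percentile(s[:,2],90).round(1))
```

```text
top 286 6 y 56.0 66.0 ztop 322.1
top 298 37 y 48.0 72.0 ztop 328.1
top 310 41 y 46.0 72.0 ztop 325.6
top 322 47 y 48.0 73.0 ztop 318.3
top 334 40 y 48.0 73.0 ztop 305.0
top 346 39 y 49.0 73.0 ztop 294.4
top 358 28 y 50.0 72.0 ztop 282.2
top 370 19 y 54.0 66.0 ztop 265.7
top 382 18 y 55.0 66.0 ztop 251.7
top 394 17 y 54.0 67.0 ztop 240.0
top 406 17 y 54.0 67.0 ztop 230.6
top 418 20 y 51.0 73.0 ztop 220.3
top 430 46 y 40.0 74.0 ztop 205.2
top 442 51 y 40.0 74.0 ztop 206.1
top 454 41 y 41.0 74.0 ztop 203.6
top 466 7 y 45.0 73.0 ztop 192.9
scene 298 17 y 48.0 69.0 ztop 326.6
scene 310 49 y 46.0 72.0 ztop 325.3
scene 322 48 y 48.0 70.0 ztop 316.2
scene 334 45 y 46.0 72.0 ztop 304.4
scene 346 49 y 47.0 70.0 ztop 293.5
scene 358 51 y 48.0 71.0 ztop 282.5
scene 370 29 y 53.0 67.0 ztop 265.5
scene 382 20 y 55.0 65.0 ztop 251.4
scene 394 28 y 54.0 67.0 ztop 240.4
scene 406 22 y 52.0 68.0 ztop 228.3
scene 418 21 y 54.0 66.0 ztop 221.2
scene 430 12 y 57.0 74.0 ztop 208.3
scene 442 10 y 61.0 73.0 ztop 204.4
scene 454 23 y 58.0 74.0 ztop 204.0
scene 466 20 y 54.0 75.0 ztop 191.0
```

Call:
jog_arm --steps '[{"turn": [0,0,-0.036],"dp": [0,0,0.3],"claw": 0},{"turn": [0,0,-0.072],"dp": [-0.1,0.1,0.3],"claw": 0},{"turn": [0,0,-0.108],"dp": [-0.2,0.2,0.3],"claw": 0},{"turn": [0,0,-0.144],"dp": [-0.3,0.3,0.3],"claw": 0},{"turn": [0,0,-0.18],"dp": [-0.4,0.4,0.3],"claw": 0},{"turn": [0,0,-0.216],"dp": [-0.5,0.5,0.3],"claw": 0},{"turn": [0,0,-0.25],"dp": [-0.6,0.6,0.3],"claw": 0},{"turn": [0,0,-0.25],"dp": [-0.6,0.6,0.3],"claw": 0}]'

```text
t: 6.03
ee_pos: [535.2, -60.4, 399.4]
orientation: [-1.563, -0.009, 0.005]
ft_force: [-0.2, -0.0, 0.2]
width: 1.0
```

Call:
jog_arm --steps '[{"turn": [0,0,-0.036],"dp": [0,0,0],"claw": 0},{"turn": [0,0,-0.072],"dp": [-0.1,0.1,0],"claw": 0},{"turn": [0,0,-0.108],"dp": [-0.2,0.2,0],"claw": 0},{"turn": [0,0,-0.144],"dp": [-0.3,0.3,0],"claw": 0},{"turn": [0,0,-0.18],"dp": [-0.4,0.4,0],"claw": 0},{"turn": [0,0,-0.216],"dp": [-0.5,0.5,0],"claw": 0},{"turn": [0,0,-0.25],"dp": [-0.58,0.54,0],"claw": 0},{"turn": [0,0,-0.25],"dp": [-0.58,0.54,0],"claw": 0},{"turn": [0,0,-0.25],"dp": [-0.58,0.54,0],"claw": 0}]'

```text
t: 6.78
ee_pos: [488.7, -17.4, 398.4]
orientation: [-1.479, 0.599, -0.605]
ft_force: [0.5, -0.1, -0.2]
width: 0.8
```

Run:
```python
from h import *
from scipy.spatial.transform import Rotation as R
o=ctrl.get_obs();print(o['t'],o['ee_pos'],o['ft_force'],o['qpos'].round(2));M=R.from_rotvec(o['orientation']).as_matrix();print(M.round(3),np.degrees(np.arctan2(M[1,0],M[0,0])))
ex=np.array([.695,.719]);ey=np.array([-.719,.695]);p=o['ee_pos'];print('press',p[:2]@ex,p[:2]@ey+427.4)
d=cam('scene'); save(d,'s4.png',(225,90,385,210),5)
d=cam('wrist'); save(d,'w4.png')
```

```text
6.7833 [488.65570331 -17.37480713 398.44033777] [ 0.5349538  -0.05121688 -0.22871211] [-0.06  0.04  1.71  0.    1.38  0.71]
[[ 0.717  0.006  0.697]
 [-0.697  0.004  0.717]
 [ 0.001 -1.     0.007]] -44.16429314382238
press 327.1232274722383 63.98105836842399
```

View pics/s4.png

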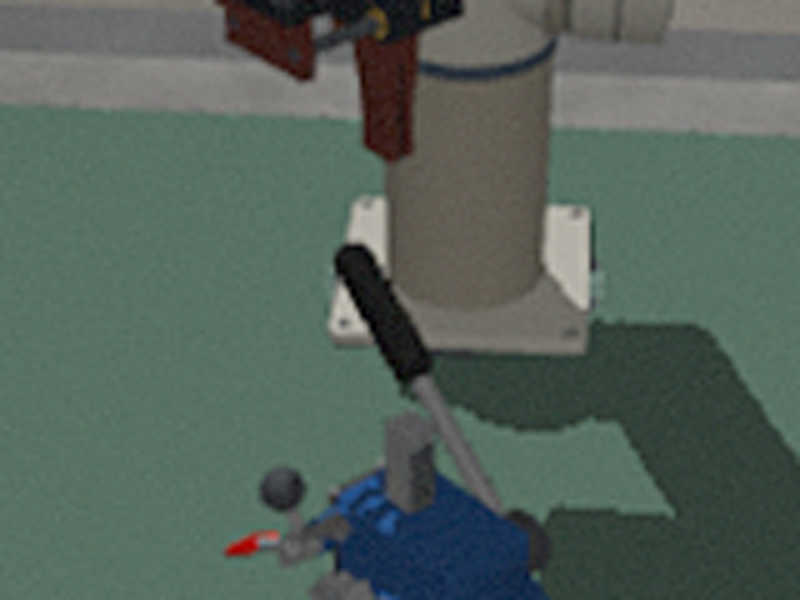

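View pics/w4.png

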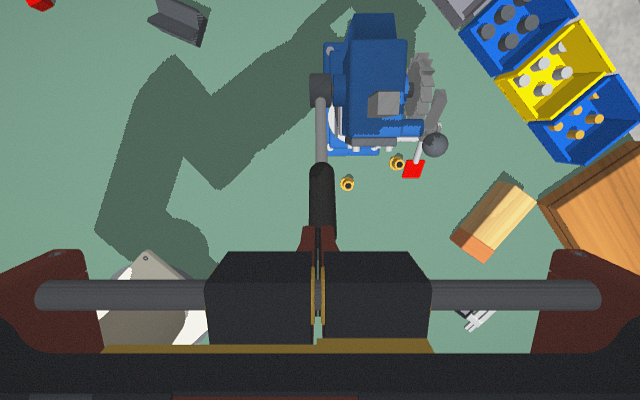

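Call:
jog_arm --steps '[{"turn": [0,0,0],"dp": [0.02,-0.02,-0.3],"claw": 0},{"turn": [0,0,0],"dp": [0.03,-0.03,-0.6],"claw": 0},{"turn": [0,0,0],"dp": [0.04,-0.03,-0.78],"claw": 0},{"turn": [0,0,0],"dp": [0.04,-0.03,-0.78],"claw": 0}]'

```text
t: 7.22
ee_pos: [490.9, -20.3, 332.9]
orientation: [-1.481, 0.603, -0.601]
ft_force: [-0.4, -0.2, 1.1]
width: 0.7
```

Run:
```python
from h import *
o=ctrl.get_obs();print(o['t'],o['ee_pos'],o['ft_force'])
ex=np.array([.695,.719]);ey=np.array([-.719,.695]);p=o['ee_pos'];print('press h',446-p[:2]@ex,p[:2]@ey+427.4)
d=cam('wrist'); print(d['hand_eye'].round(2)); save(d,'w5.png')
d=cam('scene'); save(d,'s5.png',(225,90,385,210),5)
```

```text
7.2167 [490.87097607 -20.30240727 332.91498407] [-0.36304915 -0.23517071  1.13905015]
press h 119.44210245580149 60.35359515411159
[[   1.     -0.      0.     -1.35]
 [  -0.     -0.25    0.97 -162.85]
 [  -0.     -0.97   -0.25   69.5 ]
 [   0.      0.      0.      1.  ]]
```

View pics/s5.png

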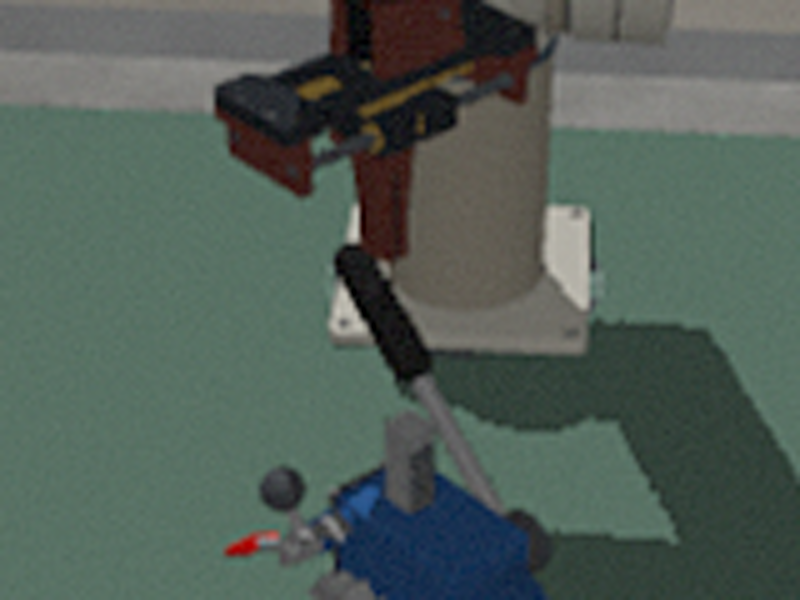

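Call:
jog_arm --steps '[{"turn": [0,0,0],"dp": [0,0,-0.1],"claw": 0},{"turn": [0,0,0],"dp": [-0.03,-0.03,-0.2],"claw": 0},{"turn": [0,0,0],"dp": [-0.06,-0.06,-0.3],"claw": 0},{"turn": [0,0,0],"dp": [-0.1,-0.1,-0.4],"claw": 0},{"turn": [0,0,0],"dp": [-0.13,-0.13,-0.5],"claw": 0},{"turn": [0,0,0],"dp": [-0.16,-0.16,-0.6],"claw": 0},{"turn": [0,0,0],"dp": [-0.19,-0.19,-0.7],"claw": 0},{"turn": [0,0,0],"dp": [-0.21,-0.22,-0.8],"claw": 0},{"turn": [0,0,0],"dp": [-0.23,-0.24,-0.9],"claw": 0},{"turn": [0,0,0],"dp": [-0.24,-0.25,-1],"claw": 0},{"turn": [0,0,0],"dp": [-0.24,-0.25,-1],"claw": 0}]'

```text
t: 8.23
ee_pos: [472.0, -40.3, 254.2]
orientation: [-1.48, 0.603, -0.603]
ft_force: [-0.7, -0.0, -1.0]
width: 0.6
```

Run:
```python
from h import *
o=ctrl.get_obs();print(o['t'],o['ee_pos'],o['ft_force'])
ex=np.array([.695,.719]);ey=np.array([-.719,.695]);p=o['ee_pos'];print('press h',446-p[:2]@ex,p[:2]@ey+427.4)
d=cam('scene'); save(d,'s6.png',(225,110,385,230),5)
d=cam('wrist'); save(d,'w6.png')
```

```text
8.2333 [471.98914898 -40.29838894 254.19012788] [-0.74988855 -0.01551683 -0.98788284]
press h 146.94208310399978 60.03242156853463
```

View pics/s6.png

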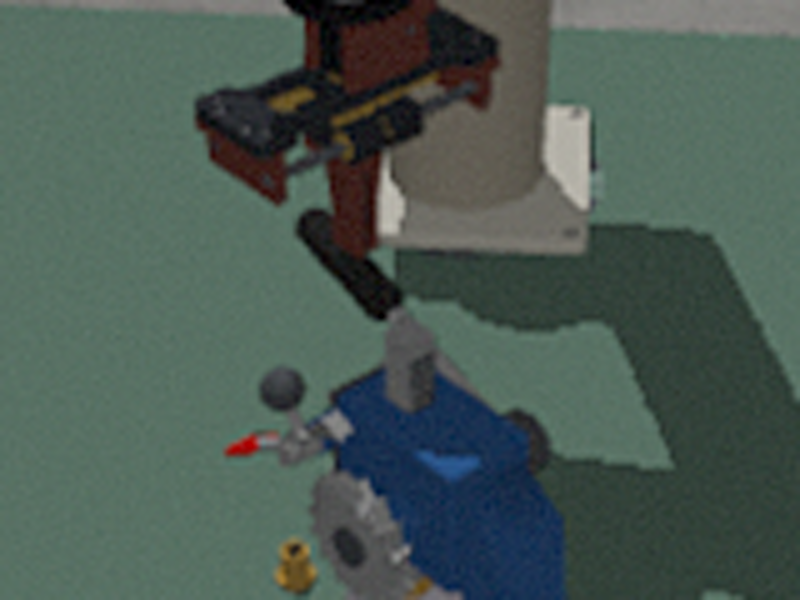

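View pics/w6.png

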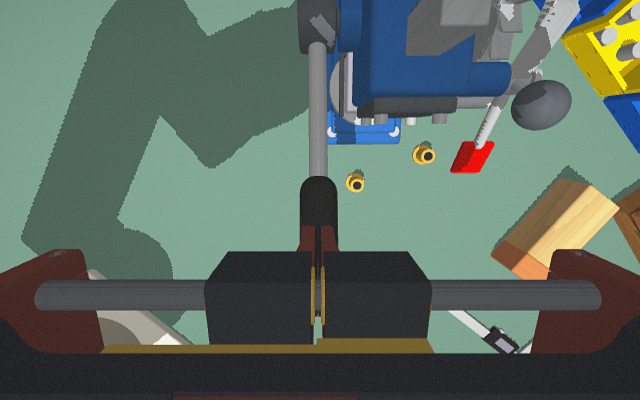

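Call:
jog_arm --steps '[{"turn": [0,0,0],"dp": [-0.02,-0.02,-0.1],"claw": 0},{"turn": [0,0,0],"dp": [-0.03,-0.03,-0.2],"claw": 0},{"turn": [0,0,0],"dp": [-0.04,-0.04,-0.3],"claw": 0},{"turn": [0,0,0],"dp": [-0.05,-0.05,-0.4],"claw": 0},{"turn": [0,0,0],"dp": [-0.06,-0.06,-0.5],"claw": 0},{"turn": [0,0,0],"dp": [-0.07,-0.07,-0.6],"claw": 0},{"turn": [0,0,0],"dp": [-0.07,-0.07,-0.7],"claw": 0},{"turn": [0,0,0],"dp": [-0.07,-0.07,-0.8],"claw": 0},{"turn": [0,0,0],"dp": [-0.07,-0.07,-0.9],"claw": 0},{"turn": [0,0,0],"dp": [-0.06,-0.06,-1],"claw": 0},{"turn": [0,0,0],"dp": [-0.06,-0.06,-1],"claw": 0}]'

```text
t: 9.25
ee_pos: [467.0, -45.1, 173.9]
orientation: [-1.481, 0.603, -0.602]
ft_force: [-2.2, -0.6, 1.8]
width: 0.6
```

Run:
```python
from h import *
o=ctrl.get_obs();print(o['t'],o['ee_pos'],o['ft_force'])
ex=np.array([.695,.719]);ey=np.array([-.719,.695]);p=o['ee_pos'];print('press h',446-p[:2]@ex,p[:2]@ey+427.4)
d=cam('scene'); save(d,'s7.png',(225,110,385,230),5)
d=cam('wrist'); save(d,'w7.png')
```

```text
9.25 [466.99201097 -45.10932196 173.93650088] [-2.18531299 -0.5813005   1.77038297]
press h 153.87415486414153 60.28176535244154
```

View pics/s7.png

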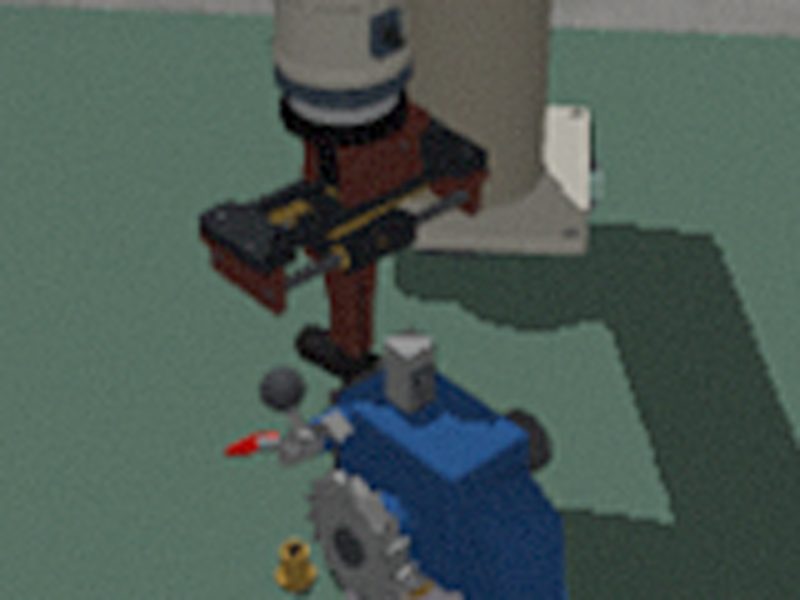

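View pics/w7.png

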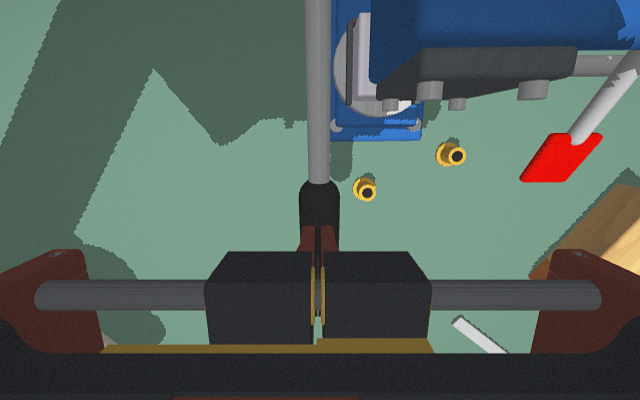

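Call:
jog_arm --steps '[{"turn": [0,0,0],"dp": [0,0,-0.06],"claw": 0},{"turn": [0,0,0],"dp": [0.01,0.01,-0.12],"claw": 0},{"turn": [0,0,0],"dp": [0.02,0.02,-0.18],"claw": 0},{"turn": [0,0,0],"dp": [0.03,0.03,-0.24],"claw": 0},{"turn": [0,0,0],"dp": [0.04,0.04,-0.3],"claw": 0},{"turn": [0,0,0],"dp": [0.05,0.05,-0.36],"claw": 0},{"turn": [0,0,0],"dp": [0.05,0.05,-0.42],"claw": 0},{"turn": [0,0,0],"dp": [0.05,0.05,-0.42],"claw": 0}]'

```text
t: 10.02
ee_pos: [472.3, -40.6, 141.1]
orientation: [-1.479, 0.602, -0.604]
ft_force: [-1.1, 0.1, 3.6]
width: 0.3
```

Run:
```python
from h import *
o=ctrl.get_obs();print(o['t'],o['ee_pos'],o['ft_force'])
ex=np.array([.695,.719]);ey=np.array([-.719,.695]);p=o['ee_pos'];print('press h',446-p[:2]@ex,p[:2]@ey+427.4)
d=cam('scene'); save(d,'s8.png',(225,110,385,230),5)
```

```text
10.0167 [472.27978417 -40.55456302 141.06420025] [-1.09071028  0.13596993  3.57656165]
press h 146.9242808092735 59.64541388197398
```

View pics/s8.png

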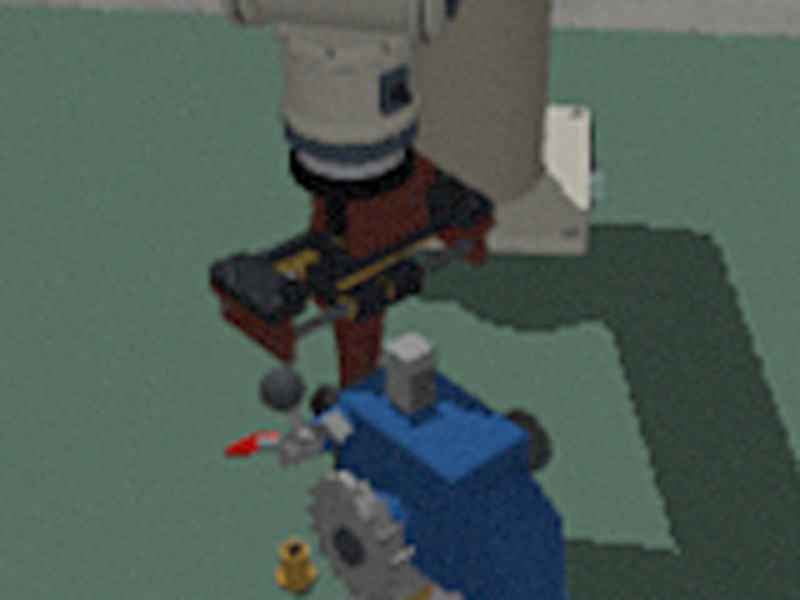

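Call:
jog_arm --steps '[{"turn": [0,0,0],"dp": [0,0,-0.03],"claw": 0},{"turn": [0,0,0],"dp": [0,0,-0.06],"claw": 0},{"turn": [0,0,0],"dp": [0.01,0.01,-0.09],"claw": 0},{"turn": [0,0,0],"dp": [0.01,0.01,-0.12],"claw": 0},{"turn": [0,0,0],"dp": [0.01,0.01,-0.12],"claw": 0}]'

```text
t: 10.48
ee_pos: [474.1, -39.4, 132.1]
orientation: [-1.478, 0.6, -0.605]
ft_force: [-1.4, 1.2, 7.5]
width: 0.3
```

Call:
jog_arm --steps '[{"turn": [0,0,0],"dp": [0,0,-0.03],"claw": 0},{"turn": [0,0,0],"dp": [0,0,-0.06],"claw": 0},{"turn": [0,0,0],"dp": [0,0,-0.06],"claw": 0}]'

```text
t: 10.73
ee_pos: [475.1, -38.9, 128.2]
orientation: [-1.476, 0.599, -0.607]
ft_force: [-2.5, 2.6, 13.6]
width: 0.7
```

Call:
jog_arm --steps '[{"turn": [0,0,0],"dp": [0,0,-0.03],"claw": 0},{"turn": [0,0,0],"dp": [0,0,-0.04],"claw": 0},{"turn": [0,0,0],"dp": [0,0,-0.04],"claw": 0}]'

```text
t: 10.98
ee_pos: [475.8, -38.3, 126.4]
orientation: [-1.475, 0.598, -0.608]
ft_force: [-6.0, 2.3, 21.0]
width: 0.5
```

Call:
jog_arm --steps '[{"turn": [0,0,0],"dp": [0,0,-0.03],"claw": 0},{"turn": [0,0,0],"dp": [0,0,-0.05],"claw": 0},{"turn": [0,0,0],"dp": [0,0,-0.05],"claw": 0}]'

```text
t: 11.23
ee_pos: [476.5, -37.8, 124.3]
orientation: [-1.473, 0.597, -0.609]
ft_force: [-8.4, 4.1, 27.3]
width: 0.3
```

Run:
```python
from h import *
o=ctrl.get_obs();print(o['t'],o['ee_pos'],o['ft_force'])
d=cam('scene'); save(d,'s9.png',(255,130,355,280),4)
```

```text
11.2333 [476.46469515 -37.75555602 124.27496871] [-8.41753541  4.14862177 27.28484942]
```

View pics/s9.png

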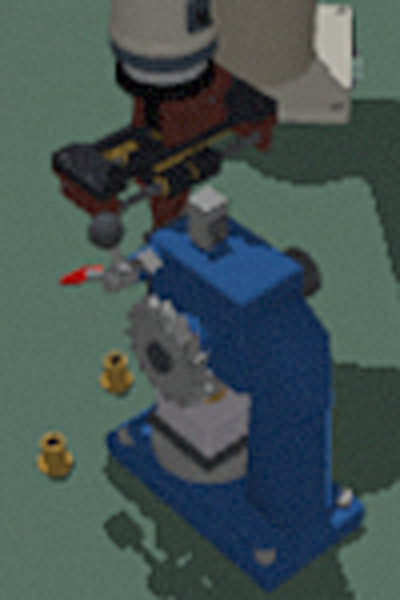

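Call:
jog_arm --steps '[{"turn": [0,0,0],"dp": [0,0,-0.03],"claw": 0},{"turn": [0,0,0],"dp": [0,0,-0.05],"claw": 0},{"turn": [0,0,0],"dp": [0,0,-0.08],"claw": 0},{"turn": [0,0,0],"dp": [0,0,-0.08],"claw": 0}]'

```text
t: 11.62
ee_pos: [477.7, -37.0, 120.6]
orientation: [-1.471, 0.596, -0.611]
ft_force: [-8.8, 5.2, 35.7]
width: 0.4
```

Call:
jog_arm --steps '[{"turn": [0,0,0],"dp": [0,0,-0.05],"claw": 0},{"turn": [0,0,0],"dp": [0,0,-0.08],"claw": 0},{"turn": [0,0,0],"dp": [0,0,-0.08],"claw": 0}]'

```text
t: 11.87
ee_pos: [478.8, -36.1, 117.6]
orientation: [-1.468, 0.595, -0.613]
ft_force: [-12.9, 5.8, 46.7]
width: 0.5
```

Run:
```python
from h import *
o=ctrl.get_obs();print(o['t'],o['ee_pos'],o['ft_force'],o['moment'])
ex=np.array([.695,.719]);ey=np.array([-.719,.695]);p=o['ee_pos'];print('press h',446-p[:2]@ex,p[:2]@ey+427.4)
d=cam('scene'); save(d,'s10.png',(240,130,360,220),6)
P=cloud(d);Q=np.stack([P[...,:2]@ex,P[...,:2]@ey+427.4,P[...,2]],-1);im=d['img'].astype(int);r,g,b=im[...,0],im[...,1],im[...,2]
m=(r>130)&(g<80)&(b<80)&(np.hypot(P[...,0]-590,P[...,1]+95)<40)&(P[...,2]>150)&(P[...,2]<250)
print('tail',m.sum(),np.median(Q[m],0))
m=(abs(Q[...,0]-310)<70)&(Q[...,1]<25)&(Q[...,1]>-100)&(Q[...,2]>203)&(Q[...,2]<330)
s=Q[m];print('body',s.min(0),s.max(0)); 
w=cam('wrist'); save(w,'w10.png')
```

```text
11.8667 [478.75437842 -36.06813855 117.57758679] [-12.85202941   5.76838536  46.72671126] [1.45776629 2.07423547 0.16574047]
press h 139.19869861739664 58.108245623942935
tail 11 [341.54285496 -63.42983141 192.58559112]
body [271.51463724 -70.77624038 203.76555099] [379.99391548  24.94861663 329.86531225]
```

View pics/s10.png

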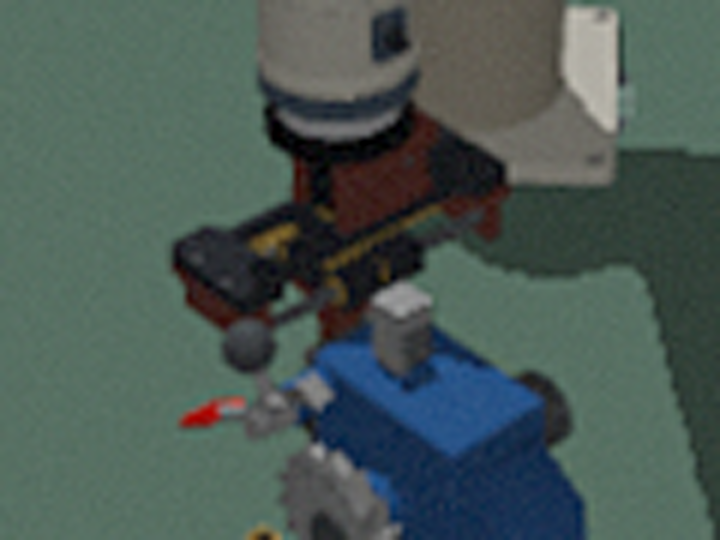

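View pics/w10.png

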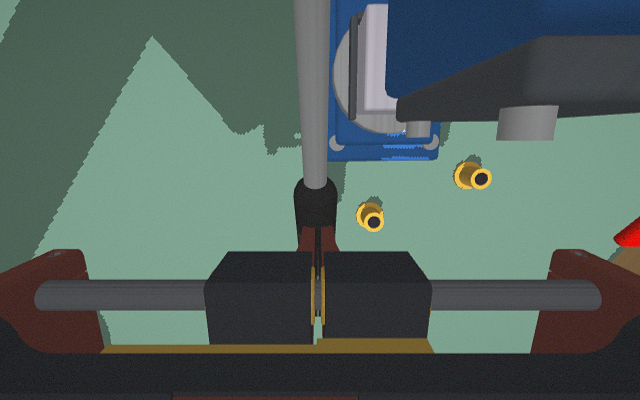

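Run:
```python
from h import *
from scipy.spatial.transform import Rotation as R
ex=np.array([.695,.719]);ey=np.array([-.719,.695])
o=ctrl.get_obs();d=cam('wrist');M=R.from_rotvec(o['orientation']).as_matrix();H=d['hand_eye']
L=[]
for v in range(5,220,10):
    zs=d['range_z'][v,300:335];
    if not (zs>0).any(): continue
    i=int(np.argmin(np.where(zs>0,zs,1e9)));u=300+i;z=zs[i]
    c=np.array([(u-d['cx'])/d['f']*z,(v-d['cy'])/d['f']*z,z]);p=M@(H[:3,:3]@c+H[:3,3])+o['ee_pos']
    q=[p[:2]@ex,p[:2]@ey+427.4,p[2]];L.append(q);print(v,u,np.round(q,1))
L=np.array(L)[:16];k=np.polyfit(L[:,0],L[:,2],1);print('slope deg',np.degrees(np.arctan(k[0])))
```

```text
5 316 [414.3  59.5 175.9]
15 310 [411.9  61.6 174.5]
25 316 [409.3  59.6 173.3]
35 317 [406.8  59.2 171.4]
45 312 [403.9  61.  170.3]
55 312 [401.3  61.1 167.7]
65 315 [397.9  60.  167.4]
75 310 [395.2  62.  163.8]
85 310 [391.9  62.1 161.6]
95 315 [388.4  60.1 159.5]
105 310 [384.7  62.3 157.6]
115 319 [380.9  58.5 154.9]
125 315 [376.8  60.3 151.5]
135 310 [372.5  62.6 149. ]
145 315 [367.9  60.3 146.1]
155 313 [363.1  61.4 143.4]
165 313 [357.9  61.4 140.3]
175 312 [352.4  62.1 136.4]
185 313 [346.4  61.6 132.3]
195 309 [340.9  63.9 132. ]
205 317 [335.3  59.6 132. ]
215 314 [328.7  61.3 128.8]
slope deg 33.0409158683686
```

Call:
jog_arm --steps '[{"turn": [0,0,0],"dp": [0,0,0.1],"claw": 0},{"turn": [0,0,0],"dp": [-0.03,-0.03,0.25],"claw": 0},{"turn": [0,0,0],"dp": [-0.06,-0.06,0.5],"claw": 0},{"turn": [0,0,0],"dp": [-0.06,-0.06,0.8],"claw": 0},{"turn": [0,0,0],"dp": [-0.06,-0.06,1],"claw": 0},{"turn": [0,0,0],"dp": [-0.06,-0.06,1],"claw": 0}]'

```text
t: 12.52
ee_pos: [476.1, -41.0, 200.5]
orientation: [-1.466, 0.59, -0.617]
ft_force: [0.9, -0.5, 0.2]
width: 0.3
```

Run:
```python
from h import *
from scipy.spatial.transform import Rotation as R
ex=np.array([.695,.719]);ey=np.array([-.719,.695])
o=ctrl.get_obs();d=cam('wrist');M=R.from_rotvec(o['orientation']).as_matrix();H=d['hand_eye']
print(o['t'],o['ee_pos'],o['ft_force'])
z=d['range_z'];vv,uu=np.mgrid[0:400,0:640];C=np.stack([(uu-d['cx'])/d['f']*z,(vv-d['cy'])/d['f']*z,z],-1)
P=(C@H[:3,:3].T+H[:3,3])@M.T+o['ee_pos'];Q=np.stack([P[...,:2]@ex,P[...,:2]@ey+427.4,P[...,2]],-1)
L=[]
for a in range(250,430,8):
    m=(abs(Q[...,1]-60)<14)&(abs(Q[...,0]-a)<4)&(Q[...,2]>60)&(Q[...,2]<190)
    if m.sum()>5: L.append((a,np.percentile(Q[m][:,2],95)));print(np.round(L[-1],1),end=' ')
L=np.array(L)
for lo,hi in((370,420),(265,335)):
    s=L[(L[:,0]>=lo)&(L[:,0]<=hi)]
    if len(s)>2: print('\n',lo,hi,'slope',np.degrees(np.arctan(np.polyfit(s[:,0],s[:,1],1)[0])))
save(d,'w11.png'); s=cam('scene'); save(s,'s11.png',(255,130,355,280),4)
```

```text
12.5167 [476.13597559 -40.99167486 200.49232545] [ 0.8842984  -0.5446539   0.18817705]
[282.  119.7] [290.  124.4] [298.  128.3] [306.  132.7] [314.  136.4] [322.  140.4] [330.  142.8] [338.  142.2] [346.  145.8] [354.  149.5] [362.  153.6] [370.  157.7] [378.  161.9] [386. 166.] [394. 170.] [402.  173.9] [410.  177.8] [418.  181.8] [426.  189.3] 
 370 420 slope 26.585460732523597

 265 335 slope 25.98708758865393
```

View pics/w11.png

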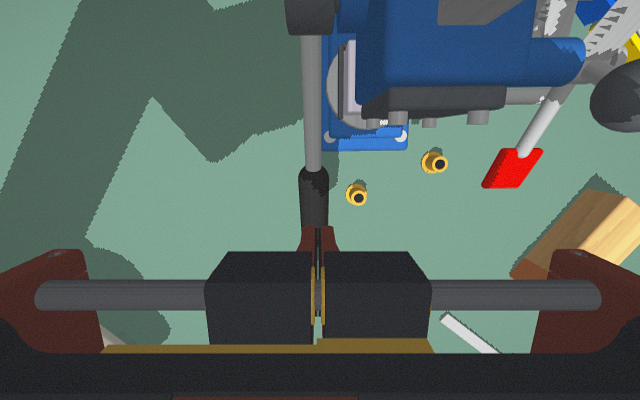

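View pics/s11.png

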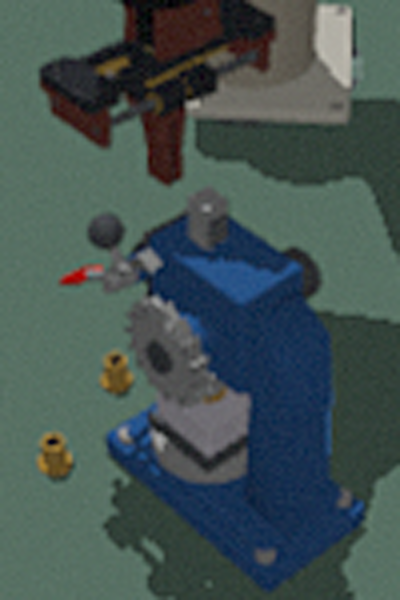

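Run:
```python
from h import *
import pickle
ex=np.array([.695,.719]);ey=np.array([-.719,.695])
for nm,d in(('before',pickle.load(open('scene0.pkl','rb'))),('now',cam('scene'))):
    P=cloud(d);Q=np.stack([P[...,:2]@ex,P[...,:2]@ey+427.4,P[...,2]],-1);im=d['img'].astype(int);r,g,b=im[...,0],im[...,1],im[...,2]
    m=(r>g+20)&(g>b+20)&(Q[...,2]>60)&(Q[...,2]<130)&(abs(Q[...,1])<30)&(Q[...,0]>330)&(Q[...,0]<470)
    vv,uu=np.nonzero(m);print(nm,'bush px',list(zip(uu,vv)),Q[m].round(1).tolist())
    m=(abs(Q[...,1])<18)&(Q[...,0]>380)&(Q[...,0]<450)&(Q[...,2]>250)&(Q[...,2]<310)
    print('ram top z',np.percentile(Q[m][:,2],95) if m.any() else None, m.sum())
    m=(r>130)&(g<80)&(b<80)&(np.hypot(P[...,0]-590,P[...,1]+95)<40)&(P[...,2]>150)&(P[...,2]<250);print('tail',np.median(Q[m],0))
    save(d,nm+'.png',(290,205,330,245),12)
```

```text
before bush px [(np.int64(308), np.int64(226)), (np.int64(309), np.int64(226)), (np.int64(310), np.int64(226)), (np.int64(308), np.int64(227)), (np.int64(309), np.int64(227)), (np.int64(310), np.int64(227)), (np.int64(308), np.int64(228))] [[422.0, 1.6, 97.6], [423.7, 4.1, 97.3], [428.1, 4.4, 100.3], [426.3, -2.2, 99.1], [429.0, -0.5, 100.1], [429.0, 3.6, 97.2], [428.2, -3.9, 97.4]]
ram top z 293.8791301274181 158
tail [333.39913864 -60.17342542 235.48079191]
now bush px [(np.int64(308), np.int64(229)), (np.int64(309), np.int64(229))] [[429.2, -4.8, 94.4], [428.8, -0.4, 91.1]]
ram top z 277.14295230784575 105
tail [343.37144611 -63.90250057 193.65859479]
```

```bash
cd pics; python3 -c "
import cv2,numpy as np;cv2.imwrite('ba.png',np.hstack([cv2.resize(cv2.imread(x),(390,390)) for x in('before.png','now.png')]))"
```

```text
(no output)
```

View pics/ba.png

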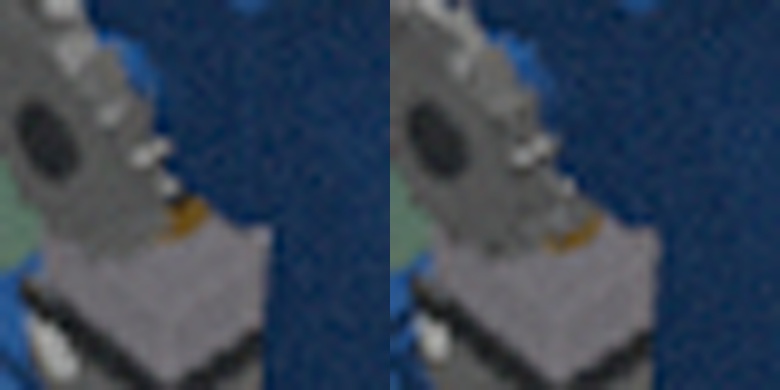

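Call:
jog_arm --steps '[{"turn": [0,0,0],"dp": [-0.2,-0.2,0.4],"claw": 0},{"turn": [0,0,0],"dp": [-0.3,-0.3,0.8],"claw": 0},{"turn": [0,0,0],"dp": [-0.3,-0.3,1],"claw": 0},{"turn": [0,0,0],"dp": [-0.3,-0.3,1],"claw": 0},{"turn": [0,0,0],"dp": [-0.3,-0.3,1],"claw": 0}]'

```text
t: 13.08
ee_pos: [449.5, -64.7, 276.1]
orientation: [-1.468, 0.595, -0.612]
ft_force: [-0.5, -0.7, -1.2]
width: 0.7
```

Run:
```python
from h import *
o=ctrl.get_obs();print(o['t'],o['ee_pos'],o['ft_force'])
save(cam('scene'),'s12.png');
```

```text
13.0833 [449.51068452 -64.68723271 276.13911967] [-0.52230424 -0.73211955 -1.24879599]
```

View pics/s12.png

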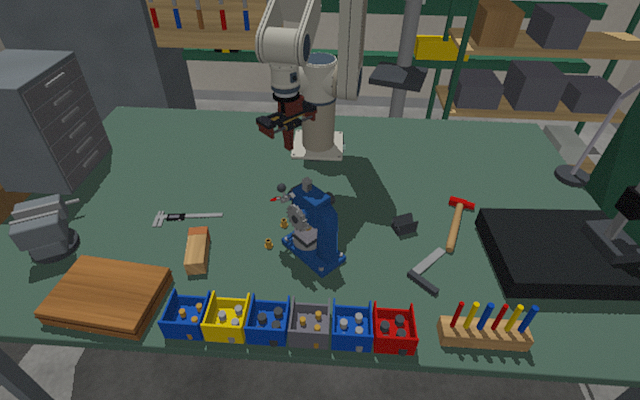

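The view shows the arm clear of the press, the tail at (274,199) still thrown, and the bystanders where they were.

```bash
python3 -c "
from workcell import ctrl
print(ctrl.close_job())"
```

```text
the job is handed in; nothing more can be done
None
```

The pawl is thrown free, the bush is pressed home, and the job was handed in at about 13 s. I pressed the red tail with closed fingertips until the pawl tipped over. I then pushed the lever down on its grip until it met the stop, at about 47 N, and backed the arm off.

Last checks:
- **Pawl:** the tail is 194 mm above the bench (195 expected at its stop), so it is free.
- **Bush:** its top reads about 91–94 mm, from only two pixels (92 expected when home). It was about 97–100 mm before, and the flange looks flush on the housing.
- **Lever:** it is down at about 26° below level, about 1.30 rad, and was not moving when I last looked.
- **Arm and bystanders:** the wrist force is near zero. In the final picture the bystanders look where they were; I did not measure their positions.

One reading disagreed. Under load the wrist camera put the lever at about 33° below level (about 1.41 rad), and it sprang back to about 26° when released. The unloaded figure is just under the stated stop range of 1.31–1.38 rad. I put this down to give at the stop plus about 2° of measuring error.

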